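# Lock the bench torch's foot with the T-handled fork key

### The job

At this glass-bead bench the torch stand is still loose: its lock is a small bar sunk at the bottom of the round well in the stand. Take the T-handled key with the thick forked end from its wooden holder, lower its fork fully over the bar, turn the lock clockwise (seen from above) until it stops, and leave the key standing in the well. Leave the other, thin-shanked T-handled tool standing in its holder.

Things in the scene. Friction and masses are not known exactly. Their poses are not given: they have to be found in the camera images.
- key: Fork key, steel, 131 mm tall, 0.2-0.33 kg, upright in a 14 mm deep socket of an 80 x 80 x 24 mm wooden holder. Origin: centre of underside; z up. Crossbar along x: 80 long, 14 wide, 16 high, centre 123 above origin. Shank 14 thick; head 33 across from 45 mm down. Fork: lowest 23 mm, two prongs 9 thick, 24 long, slot 15 wide, open below, parallel to the crossbar. Half turns are alike.
- driver: Bystander, leave alone: T-handled driver with the same crossbar but a thin 8 mm shank and no thick head, in a 60 x 60 x 50 mm wooden block; 96 mm tall, foot 10 mm and top 106 mm above the bench. Origin: centre of underside, z up, x along the crossbar. Key and driver may stand in either of two places 120 to 220 mm apart.
- bar (a point): Top centre of the lock's brass bar, on the well's axis, 34 mm above the bench. x along the bar, z up; turns with the lock. Bar 34 long, 8 thick, round-topped, 16 high on a flat disc, where the prongs come to stand (crossbar centre then 141 mm above the bench). Well 47 mm wide, its top 12 mm a funnel to 66 mm; rim 72 mm up. Torch, under 160 mm tall, on the same fixed grey stand 160 mm from the well.
- lock (a joint): Angle of the lock, rad: starts between 0 and 0.2 (loose), grows clockwise seen from above, hard stop (locked) at 1.05, with the bar parallel to the long side of the stand's 120 x 290 mm foot plate. Dry friction about 0.12 N m, no spring. The fork has about 0.3 rad of play on the bar each way.

How it is judged:
By the outcome, as a careful person would: the job done as asked, in the order asked, and still so for the second after the job is handed in, with the robot touching nothing.
It also fails if it takes over 48 s, if anything falls off the work surface, if the arm or the gripper's body presses on something with over 40 N, if the wrist force passes 120 N, or if a joint passes its speed limit or range.

### The arm

A 6-joint arm with a two-finger parallel gripper is mounted at the origin on the work surface. World frame = base frame: x ahead of the robot, y to its left, z up, the work surface at z = 0. Lengths are in m, angles in degrees, forces in N, time in s.
With the tool pointing down it reaches from about 0.3 to 0.75 m from the base axis. Payload 8.5 kg.
Tool frame: the origin (TCP) lies on the mounting face of the last link; the fingertips stand tip_extent ahead of it and the grasp point (between the pads) lies 155 mm ahead of it (tip_extent is the distance from the TCP to the fingertips, in m); z points along the fingers, y is the line along which they close (so a half turn about z gives the same grasp; the last joint's range is limited). The gripper opens to 85 mm and grips with 20 to 120 N. Pads are 22 mm wide; open, the fingers measure 114 mm over their backs; the gripper's body (76 mm by 85 mm) begins 54 mm behind the grasp point. The pads swing forward as they close: fully open they stand 13 mm farther back than shut.
Start: joints at [56.878, 21.807, 74.336, -0, 83.858, -12.336], TCP at [0.195, 0.514, 0.405] pointing down, gripper open.
Joint ranges: [-178.18, 178.18], [-50.72, 133.34], [12.68, 142.11], [-81.47, 261.47], [9.98, 163.14], [-165.26, 165.26]. Speed limits (degrees/s): [136.94, 136.94, 180, 180, 180, 180].

### API

Orientations are given as a 3x3 rotation matrix whose columns are the frame's x, y, z axes.
In Python, from rig import observe, get_image, camera_params, close_job, tip_extent gives the robot as it stands.
- The arm moves only by the shell command python3 -m creep 'ROWS' [FORCE]. ROWS is JSON, a list of rows, each an object with "jaw": the gripper's target within -1 to 1 (shut at 1, half-way at 0, fully open at -1); "travel": the shift along the world's x, y, z in mm, a list of three; "roll": the turn about the world's z in rad. A call has 1 to 12 rows; each row is the pose to reach, as a shift and turn from the pose commanded when the call began; what a row does not reach only later rows make up. A row lasts 1/10 s, in which the tool goes at most 50 mm and 8.59 degrees, less where a joint would pass 70% of its speed; a pose out of reach is approached as far as the arm can. A call with a gripper value outside its range is refused whole. The fingers move at their own pace and stop on an object; FORCE is the grip in N (left out, the last holds). Time passes only in rows, so rows that repeat a pose let the fingers close. It gives the time, the measured TCP pose, the force, the opening and the grip force at its end, in the units of the state.
- observe(): the state, without advancing time (a new reading comes with each control period).
- get_image(name): name is "scene" or "top" or "wrist"; returns (picture, depth): 480x640x3 uint8, red, green, blue; 480x640 float32, m along the optical axis (not along the pixel's ray), 0 where there is no reading.
- camera_params(name): a dict with "mtx" (3x3 intrinsics, pixels), "extrinsics" (4x4, takes a point from camera to world coordinates). Camera axes: x right, y down, z forward; pixel columns grow to the right and rows downward; lengths in m; the calibration is good to about 2 mm. A picture is of the moment at which its call begins: read the wrist's pose just before it. camera_params takes no time and is no camera call; for the wrist camera it gives the pose at the moment of the call.
- close_job(): hands the job in; it is judged then, once.
The state is a dict: "time_s": time; "q": joint angles; "qvel": joint speeds; "joint_efforts": joint torques, N m; "position": TCP position; "tool_rot": TCP orientation; "ft_force": force on the tool from outside, world axes, zero at the start; "wrist_torque": the same for the moment, N m; "grip_width": finger opening in m; "gripper_force": force on a finger pad.
Only numpy, scipy, OpenCV 4.12 (cv2) and the standard library are available. Lean on these libraries where they do the work, as an engineer would, in place of code of your own. Each camera call takes 0.05 s, during which the arm holds its last target. There are 200 camera calls.

## Working session

There is one attempt and no reset: what is moved stays moved. The work goes in short steps, Python scripts to look and compute and a shell command to move; the robot and the scene stay as the last step left them, time stands still between calls to the robot, and variables do not carry over. Pictures are saved under pics/ and viewed, at most 10 in all, crops included, and the job is handed in when it is done.

```bash
mkdir -p pics; cat > h.py <<'E'
import numpy as np, cv2
from rig import *
def cap(n):
    P=camera_params(n); im,d=get_image(n); np.savez(f'pics/{n}.npz',im=im,d=d,K=P['mtx'],E=P['extrinsics']); return im,d,np.array(P['mtx']),np.array(P['extrinsics'])
def load(n):
    z=np.load(f'pics/{n}.npz'); return z['im'],z['d'],z['K'],z['E']
def cloud(d,K,E):
    v,u=np.mgrid[:480,:640]; p=np.stack([(u-K[0,2])/K[0,0]*d,(v-K[1,2])/K[1,1]*d,d],-1)
    return p@E[:3,:3].T+E[:3,3]
def ray(u,v,z,K,E):
    r=E[:3,:3]@np.array([(u-K[0,2])/K[0,0],(v-K[1,2])/K[1,1],1]); return E[:3,3]+r*(z-E[2,3])/r[2]
def save(f,im): cv2.imwrite('pics/'+f,im[...,::-1])
E
python3 - <<'E'
from h import *
for n in('top','scene'):
    im,d,K,E=cap(n); save(n+'.png',im); print(n,E.round(3).tolist(),(d>0).mean())
o=observe(); print(o['position'],o['tool_rot'],tip_extent() if callable(tip_extent) else tip_extent)
E
```

```text
top [[0.027, -0.986, 0.165, 0.356], [-1.0, -0.028, -0.004, -0.013], [0.008, -0.165, -0.986, 0.942], [0.0, 0.0, 0.0, 1.0]] 0.9959993489583333
scene [[-0.375, 0.757, -0.535, 0.9], [0.927, 0.31, -0.212, 0.12], [0.006, -0.576, -0.818, 0.626], [0.0, 0.0, 0.0, 1.0]] 0.9960546875
[0.19516029 0.51416797 0.40418334] [[-9.34921778e-01  3.54853142e-01 -7.19040405e-04]
 [ 3.54853748e-01  9.34921219e-01 -1.06406477e-03]
 [ 2.94659404e-04 -1.24997151e-03 -9.99999175e-01]] 0.1734
```

View pics/top.png

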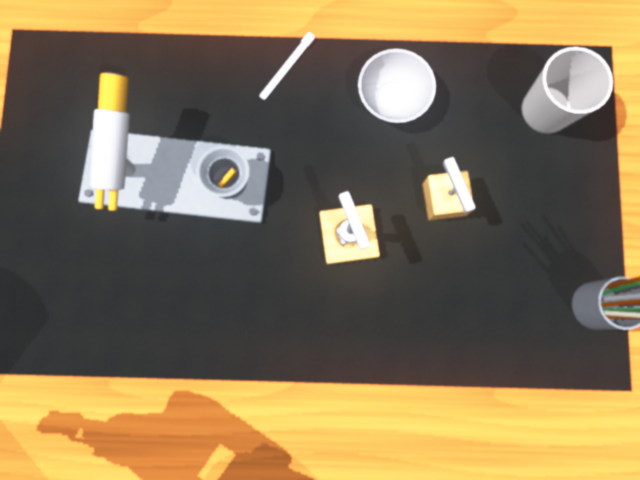

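View pics/scene.png

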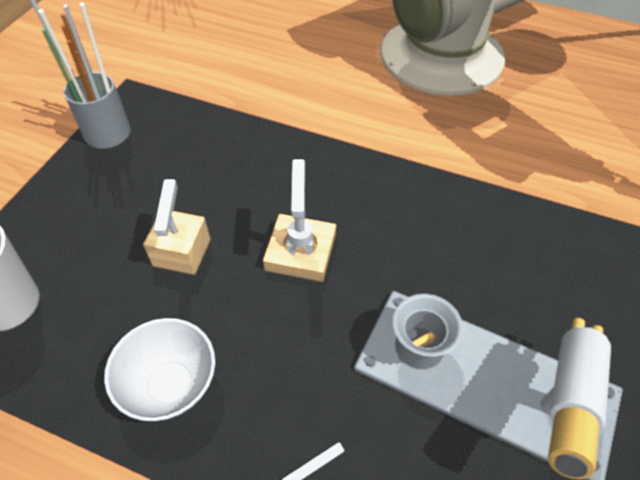

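The top view shows the key (thick head) in the flat holder with its crossbar around (353,220), and the driver at (458,185). The well is at (224,173) with the brass bar at (228,177), and the torch is at (112,140). The scene view agrees.

```bash
python3 - <<'E'
from h import *
def ax(p): 
    r=cv2.minAreaRect((p[:,:2]*1000).astype(np.float32)); b=cv2.boxPoints(r); e=[b[1]-b[0],b[2]-b[1]]; l=max(e,key=np.linalg.norm)
    return np.round(r[0],1),np.round(r[1],1),round(np.degrees(np.arctan2(l[1],l[0]))%180,1)
for n in('top','scene'):
    im,d,K,E=load(n); c=cloud(d,K,E); x,y,z=c[...,0],c[...,1],c[...,2]
    hsv=cv2.cvtColor(im,cv2.COLOR_RGB2HSV)
    yy,xx=np.mgrid[:480,:640]
    kb={'top':(xx>320)&(xx<385)&(yy>185)&(yy<270),'scene':(xx>260)&(xx<340)&(yy>155)&(yy<290)}[n]
    m=kb&(z>.134)&(z<.146); print(n,'keybar',m.sum(),ax(c[m]),np.median(z[m]))
    m=kb&(z>.018)&(z<.03)&(hsv[...,1]>60); print('holder',m.sum(),ax(c[m]),np.median(z[m]))
    wb={'top':(xx>195)&(xx<255)&(yy>145)&(yy<205),'scene':(xx>390)&(xx<465)&(yy>290)&(yy<370)}[n]
    m=wb&(z>.066)&(z<.08); p=(c[m][:,:2]*1000).astype(np.float32); print('rim',m.sum(),cv2.minEnclosingCircle(p),np.median(z[m]))
    m=wb&(hsv[...,1]>110)&(hsv[...,0]<35); print('brass',m.sum(),ax(c[m]),np.percentile(z[m],[5,50,95]).round(3))
    q=np.array([ray(u,v,.032,K,E) for v,u in np.argwhere(m)]); print('  ray',ax(q))
    m=(z>.003)&(z<.025)&(hsv[...,1]<50)&(hsv[...,2]>90)&(y>.05)&(y<.5)&(x>.2)&(x<.65)
    m=cv2.morphologyEx(m.astype(np.uint8),cv2.MORPH_OPEN,np.ones((5,5)));k,l,s,_=cv2.connectedComponentsWithStats(m);i=1+s[1:,4].argmax();print('plate',ax(c[l==i]),np.median(z[l==i]))
    pd={'top':(xx>415)&(xx<480)&(yy>150)&(yy<225),'scene':(xx>140)&(xx<215)&(yy>175)&(yy<275)}[n]
    m=pd&(z>.095)&(z<.112); print('driver',ax(c[m]))
E
```

```text
top keybar 635 (array([505.9, -67.2]), array([79.9, 14.5]), np.float32(23.0)) 0.14139345655871338
holder 744 (array([506. , -67.4]), array([80.6, 80.3]), np.float32(9.3)) 0.0244487255287672
rim 926 ((587.1403198242188, 124.54207611083984), 39.27840805053711) 0.07089908634669745
brass 154 (array([589.6, 125. ]), array([14.5, 36.3]), np.float32(143.7)) [0.017 0.032 0.036]
  ray (array([587.7, 123.8]), array([11.2, 34.2]), np.float32(138.3))
plate (array([591.2, 178.6]), array([229.4, 120.6]), np.float32(85.0)) 0.01229455122484946
driver (array([ 568.6, -218.4]), array([79.7, 15.4]), np.float32(22.3))
scene keybar 668 (array([509.3, -65.3]), array([81.2, 14. ]), np.float32(23.1)) 0.14134036089703317
holder 996 (array([508.7, -66. ]), array([82.3, 80.9]), np.float32(9.2)) 0.024330750386195865
rim 1467 ((588.4441528320312, 125.89081573486328), 39.64329147338867) 0.07131386165048448
brass 142 (array([585.5, 126.4]), array([12. , 27.8]), np.float32(141.5)) [0.022 0.033 0.035]
  ray (array([587.6, 129.3]), array([10.9, 26.2]), np.float32(139.6))
plate (array([590.1, 177. ]), array([229.3, 122. ]), np.float32(88.3)) 0.012459222113202606
driver (array([ 571.8, -216.5]), array([80., 15.]), np.float32(22.5))
```

Both views agree. The key is at (507, -66) mm with its crossbar at 23°. The well is at (588, 125) mm, with the bar at about 140° and the plate at about 86°. I'll move above the key with tool y at 113°, which leaves the last joint room for the clockwise turn.

```bash
python3 -m creep '[{"jaw":-1,"travel":[150,-279,-10],"roll":0.4},{"jaw":-1,"travel":[300,-558,-10],"roll":0.767},{"jaw":-1,"travel":[312,-580,-10],"roll":0.767},{"jaw":-1,"travel":[312,-580,-10],"roll":0.767},{"jaw":-1,"travel":[312,-580,-10],"roll":0.767},{"jaw":-1,"travel":[312,-580,-10],"roll":0.767},{"jaw":-1,"travel":[312,-580,-10],"roll":0.767},{"jaw":-1,"travel":[312,-580,-10],"roll":0.767},{"jaw":-1,"travel":[312,-580,-10],"roll":0.767},{"jaw":-1,"travel":[312,-580,-10],"roll":0.767},{"jaw":-1,"travel":[312,-580,-10],"roll":0.767},{"jaw":-1,"travel":[312,-580,-10],"roll":0.767}]' 40
```

```text
time_s: 1.3
position: [0.4646, 0.0129, 0.3959]
tool_rot: [[-0.92, -0.393, -0.0], [-0.393, 0.92, 0.0], [0.0, 0.0, -1.0]]
ft_force: [0.2, 0.5, 0.6]
grip_width: 0.0852
gripper_force: 0.0
```

```bash
python3 -m creep '[{"jaw":-1,"travel":[21,-40,0],"roll":0},{"jaw":-1,"travel":[43,-79,0],"roll":0},{"jaw":-1,"travel":[43,-79,0],"roll":0},{"jaw":-1,"travel":[43,-79,0],"roll":0}]'
python3 - <<'E'
from h import *
o=observe(); print(o['position'],np.degrees(np.arctan2(o['tool_rot'][1][1],o['tool_rot'][0][1])),o['q'])
im,d,K,E=cap('wrist'); save('w1.png',im); c=cloud(d,K,E); z=c[...,2]
m=(z>.134)&(z<.147)&(abs(c[...,0]-.507)<.06)&(abs(c[...,1]+.066)<.06)
print(m.sum()); r=cv2.minAreaRect((c[m][:,:2]*1000).astype(np.float32)); print(r)
E
```

```text
time_s: 1.7
position: [0.5072, -0.0646, 0.3954]
tool_rot: [[-0.92, -0.392, -0.001], [-0.392, 0.92, 0.001], [0.001, 0.001, -1.0]]
ft_force: [-0.8, 0.3, 0.1]
grip_width: 0.0853
gripper_force: 0.0
[ 0.50718368 -0.06462242  0.39538743] 113.07251873023519 [-2.05488260e+01  1.83591627e+01  8.12956898e+01  9.34284531e-03
  8.04354275e+01 -1.33622940e+02]
2945
((506.7637939453125, -66.86039733886719), (79.81615447998047, 13.709695816040039), 22.560195922851562)
```

View pics/w1.png

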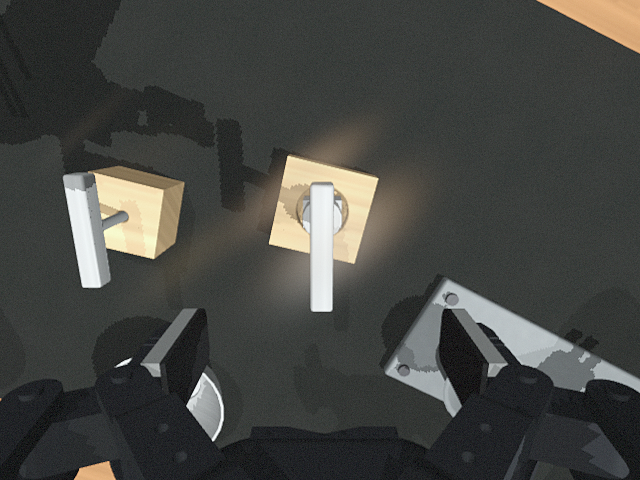

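The wrist view shows the key's crossbar (321,245) midway between the fingers, and the measured position agrees: (506.8, -66.9), 22.6°. Next I'll lower and grip.

```bash
python3 -m creep '[{"jaw":-1,"travel":[0,-2,-30],"roll":0},{"jaw":-1,"travel":[0,-2,-65],"roll":0},{"jaw":-1,"travel":[0,-2,-95],"roll":0},{"jaw":-1,"travel":[0,-2,-107],"roll":0},{"jaw":-1,"travel":[0,-2,-107],"roll":0},{"jaw":1,"travel":[0,-2,-107],"roll":0},{"jaw":1,"travel":[0,-2,-107],"roll":0},{"jaw":1,"travel":[0,-2,-107],"roll":0},{"jaw":1,"travel":[0,-2,-107],"roll":0},{"jaw":1,"travel":[0,-2,-107],"roll":0},{"jaw":1,"travel":[0,-2,-107],"roll":0},{"jaw":1,"travel":[0,-2,-107],"roll":0}]' 60
```

```text
time_s: 2.95
position: [0.5072, -0.066, 0.2895]
tool_rot: [[-0.919, -0.393, 0.001], [-0.393, 0.919, -0.0], [-0.001, -0.001, -1.0]]
ft_force: [0.1, 0.8, 5.9]
grip_width: 0.013
gripper_force: 59.0
```

```bash
python3 -m creep '[{"jaw":1,"travel":[0,0,8],"roll":0},{"jaw":1,"travel":[0,0,18],"roll":0},{"jaw":1,"travel":[0,0,35],"roll":0},{"jaw":1,"travel":[0,0,60],"roll":0},{"jaw":1,"travel":[0,0,90],"roll":0},{"jaw":1,"travel":[5,12,100],"roll":-0.1},{"jaw":1,"travel":[15,35,100],"roll":-0.24},{"jaw":1,"travel":[26,62,100],"roll":-0.38},{"jaw":1,"travel":[38,90,100],"roll":-0.52},{"jaw":1,"travel":[50,118,100],"roll":-0.66},{"jaw":1,"travel":[60,142,100],"roll":-0.8},{"jaw":1,"travel":[65,152,100],"roll":-0.87}]' && python3 -m creep '[{"jaw":1,"travel":[7,17,0],"roll":-0.1},{"jaw":1,"travel":[13,31,0],"roll":-0.18},{"jaw":1,"travel":[16,39,0],"roll":-0.226},{"jaw":1,"travel":[16,39,0],"roll":-0.226},{"jaw":1,"travel":[16,39,0],"roll":-0.226},{"jaw":1,"travel":[16,39,0],"roll":-0.226}]'
python3 - <<'E'
from h import *
o=observe(); print(o['position'],np.degrees(np.arctan2(o['tool_rot'][1][1],o['tool_rot'][0][1])),o['q'])
P=np.array(o['position'])*1000
for n in('scene','top','wrist'):
    im,d,K,E=cap(n); c=cloud(d,K,E); z=c[...,2]
    near=(np.hypot(c[...,0]-.588,c[...,1]-.1255)<.06)
    if n=='scene': save('s2.png',im[200:440,240:640].repeat(2,0).repeat(2,1))
    if n=='wrist': save('w2.png',im)
    hsv=cv2.cvtColor(im,cv2.COLOR_RGB2HSV)
    m=near&(hsv[...,1]<40)&(hsv[...,2]>90)&(z>.11)&(z<.26)
    for a in np.arange(.105,.26,.015):
        k=m&(z>a)&(z<a+.015)
        if k.sum()>15: print(n,round(a,3),k.sum(),[np.round(t,0) if not np.isscalar(t) else round(t) for t in cv2.minAreaRect((c[k][:,:2]*1000).astype(np.float32))])
E
```

```text
time_s: 4.15
position: [0.5724, 0.088, 0.3893]
tool_rot: [[-0.892, 0.452, -0.0], [0.452, 0.892, 0.0], [0.0, 0.0, -1.0]]
ft_force: [0.1, -1.0, -3.5]
grip_width: 0.0129
gripper_force: 58.8
time_s: 4.75
position: [0.5879, 0.1245, 0.3892]
tool_rot: [[-0.77, 0.638, -0.0], [0.638, 0.77, -0.0], [0.0, -0.0, -1.0]]
ft_force: [-0.4, 0.3, -3.0]
grip_width: 0.0129
gripper_force: 58.9
[0.58793339 0.12447954 0.3892148 ] 50.388904176629744 [ 6.80314037e-01  2.75896263e+01  6.73477720e+01 -6.85870525e-03
  8.50718303e+01 -4.97080001e+01]
scene 0.105 142 [array([599., 124.]), array([41., 19.]), 86]
scene 0.12 250 [array([597., 124.]), array([41., 22.]), 85]
scene 0.135 249 [array([598., 126.]), array([36., 17.]), 89]
scene 0.15 600 [array([591., 125.]), array([33., 30.]), 90]
scene 0.165 134 [array([593., 125.]), array([ 7., 14.]), 4]
scene 0.18 126 [array([594., 125.]), array([14.,  7.]), 87]
scene 0.195 113 [array([593., 125.]), array([14.,  7.]), 86]
scene 0.21 50 [array([601., 125.]), array([13.,  7.]), 54]
scene 0.225 503 [array([591., 127.]), array([26., 80.]), 38]
scene 0.24 679 [array([591., 127.]), array([27., 79.]), 37]
top 0.12 34 [array([582., 107.]), array([ 4., 12.]), 67]
wrist 0.105 50 [array([579., 132.]), array([33.,  1.]), 51]
wrist 0.12 198 [array([582., 129.]), array([33., 10.]), 50]
wrist 0.135 55 [array([582., 129.]), array([32.,  7.]), 50]
wrist 0.15 403 [array([588., 124.]), array([32., 21.]), 51]
wrist 0.21 149 [array([580., 131.]), array([27.,  4.]), 43]
wrist 0.225 1861 [array([587., 127.]), array([26., 77.]), 58]
wrist 0.24 7826 [array([587., 127.]), array([26., 76.]), 59]
wrist 0.255 19 [array([583., 126.]), array([23., 19.]), 39]
```

View pics/s2.png

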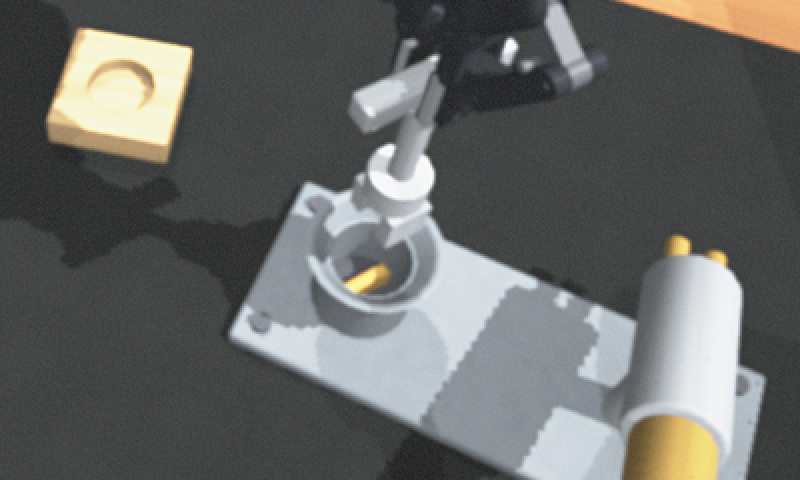

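View pics/w2.png

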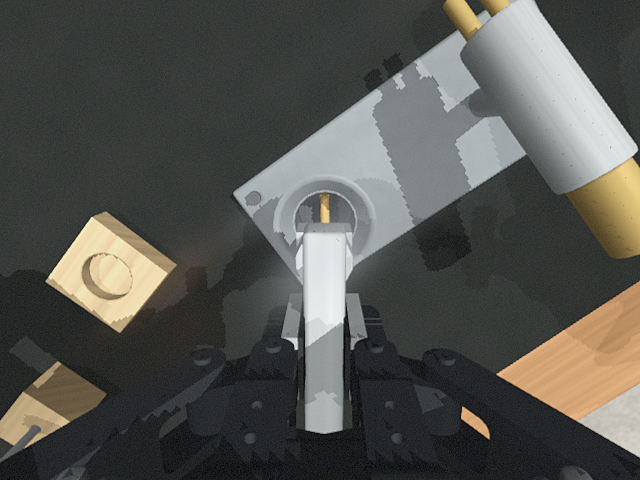

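The key hangs plumb over the well. In the wrist view the bar (325,207) lines up with the crossbar (col 324). I'll lower it.

```bash
python3 -m creep '[{"jaw":1,"travel":[0,1,-15],"roll":0},{"jaw":1,"travel":[0,1,-35],"roll":0},{"jaw":1,"travel":[0,1,-55],"roll":0},{"jaw":1,"travel":[0,1,-68],"roll":0},{"jaw":1,"travel":[0,1,-73],"roll":0},{"jaw":1,"travel":[0,1,-76],"roll":0},{"jaw":1,"travel":[0,1,-79],"roll":0},{"jaw":1,"travel":[0,1,-82],"roll":0},{"jaw":1,"travel":[0,1,-82],"roll":0}]'
```

```text
time_s: 5.8
position: [0.5881, 0.126, 0.3071]
tool_rot: [[-0.77, 0.638, 0.0], [0.638, 0.77, 0.0], [-0.0, 0.0, -1.0]]
ft_force: [-0.7, -0.3, -3.1]
grip_width: 0.0131
gripper_force: 58.8
```

No contact force, and the fork is past the bar's top. I'll continue down to the seat.

```bash
python3 -m creep '[{"jaw":1,"travel":[0,0,-3],"roll":0},{"jaw":1,"travel":[0,0,-5],"roll":0},{"jaw":1,"travel":[0,0,-7],"roll":0},{"jaw":1,"travel":[0,0,-8],"roll":0},{"jaw":1,"travel":[0,0,-9],"roll":0},{"jaw":1,"travel":[0,0,-9],"roll":0}]'
```

```text
time_s: 6.4
position: [0.5881, 0.126, 0.2979]
tool_rot: [[-0.77, 0.638, -0.0], [0.638, 0.77, 0.0], [0.0, -0.0, -1.0]]
ft_force: [1.0, -0.2, -3.3]
grip_width: 0.0122
gripper_force: 58.9
```

```bash
python3 -m creep '[{"jaw":1,"travel":[0,0,-1],"roll":0},{"jaw":1,"travel":[0,0,-2],"roll":0},{"jaw":1,"travel":[0,0,-2],"roll":0}]'
```

```text
time_s: 6.7
position: [0.5882, 0.126, 0.2975]
tool_rot: [[-0.77, 0.638, 0.002], [0.638, 0.77, -0.0], [-0.002, 0.001, -1.0]]
ft_force: [-1.7, 0.8, 7.0]
grip_width: 0.0129
gripper_force: 60.3
```

Seated at TCP z 0.2975, exactly as predicted. Now I'll turn clockwise.

```bash
python3 -m creep '[{"jaw":1,"travel":[0,0,1],"roll":-0.05},{"jaw":1,"travel":[0,0,1],"roll":-0.13},{"jaw":1,"travel":[0,0,1],"roll":-0.21},{"jaw":1,"travel":[0,0,1],"roll":-0.29},{"jaw":1,"travel":[0,0,1],"roll":-0.37},{"jaw":1,"travel":[0,0,1],"roll":-0.45},{"jaw":1,"travel":[0,0,1],"roll":-0.53},{"jaw":1,"travel":[0,0,1],"roll":-0.61},{"jaw":1,"travel":[0,0,1],"roll":-0.69},{"jaw":1,"travel":[0,0,1],"roll":-0.77},{"jaw":1,"travel":[0,0,1],"roll":-0.85},{"jaw":1,"travel":[0,0,1],"roll":-0.93}]' 80
python3 -c "
from h import *
o=observe();print(o['wrist_torque'],o['q'],np.degrees(np.arctan2(o['tool_rot'][1][1],o['tool_rot'][0][1])))"
```

```text
time_s: 7.9
position: [0.588, 0.1257, 0.2976]
tool_rot: [[0.054, 0.999, 0.0], [0.999, -0.054, -0.001], [-0.001, 0.001, -1.0]]
ft_force: [-0.7, -1.2, 1.5]
grip_width: 0.0126
gripper_force: 80.9
[-0.41388249  0.3856031   0.15997947] [ 8.09009486e-01  3.21409821e+01  7.52494239e+01 -6.21636173e-02
  7.25833369e+01  3.92259149e+00] -3.0949737393147387
```

```bash
T='from h import *
o=observe();print(o["wrist_torque"],np.degrees(np.arctan2(o["tool_rot"][1][1],o["tool_rot"][0][1])))'
python3 -m creep '[{"jaw":1,"travel":[0,0,0],"roll":-0.06},{"jaw":1,"travel":[0,0,0],"roll":-0.12},{"jaw":1,"travel":[0,0,0],"roll":-0.18},{"jaw":1,"travel":[0,0,0],"roll":-0.22},{"jaw":1,"travel":[0,0,0],"roll":-0.25},{"jaw":1,"travel":[0,0,0],"roll":-0.25}]'; python3 -c "$T"
python3 -m creep '[{"jaw":1,"travel":[0,0,0],"roll":-0.03},{"jaw":1,"travel":[0,0,0],"roll":-0.06},{"jaw":1,"travel":[0,0,0],"roll":-0.06}]'; python3 -c "$T"
```

```text
time_s: 8.5
position: [0.5881, 0.1258, 0.2976]
tool_rot: [[0.297, 0.955, 0.001], [0.955, -0.297, -0.001], [-0.0, 0.001, -1.0]]
ft_force: [-2.4, -2.1, 4.7]
grip_width: 0.0123
gripper_force: 81.2
[-0.56401323  0.57873217  0.07183769] -17.264675427309356
time_s: 8.8
position: [0.5881, 0.1259, 0.2976]
tool_rot: [[0.354, 0.935, 0.001], [0.935, -0.354, -0.0], [-0.0, 0.001, -1.0]]
ft_force: [-2.8, -2.2, 6.1]
grip_width: 0.0125
gripper_force: 81.3
[-0.62432487  0.64196635  0.00516674] -20.722859418516553
```

```bash
T='from h import *
o=observe();print(o["wrist_torque"],np.degrees(np.arctan2(o["tool_rot"][1][1],o["tool_rot"][0][1])))'
python3 -m creep '[{"jaw":1,"travel":[0,0,0],"roll":-0.02},{"jaw":1,"travel":[0,0,0],"roll":-0.04},{"jaw":1,"travel":[0,0,0],"roll":-0.04}]'; python3 -c "$T"
python3 -m creep '[{"jaw":1,"travel":[0,0,0],"roll":-0.02},{"jaw":1,"travel":[0,0,0],"roll":-0.04},{"jaw":1,"travel":[0,0,0],"roll":-0.04}]'; python3 -c "$T
im,d,K,E=cap('wrist'); save('w3.png',im)
im,d,K,E=cap('scene'); save('s3.png',im[200:440,240:640].repeat(2,0).repeat(2,1))"
```

```text
time_s: 9.1
position: [0.5881, 0.1259, 0.2976]
tool_rot: [[0.39, 0.921, 0.001], [0.921, -0.39, -0.001], [-0.0, 0.001, -1.0]]
ft_force: [-3.1, -2.2, 5.9]
grip_width: 0.0126
gripper_force: 81.4
[-0.58870503  0.66964288  0.20135613] -22.97231663760778
time_s: 9.4
position: [0.5881, 0.1259, 0.2976]
tool_rot: [[0.426, 0.905, 0.001], [0.905, -0.426, -0.001], [-0.0, 0.001, -1.0]]
ft_force: [-2.8, -2.4, 5.6]
grip_width: 0.0125
gripper_force: 81.5
[-0.65927595  0.64933031  0.68544209] -25.216621288080226
```

View pics/w3.png

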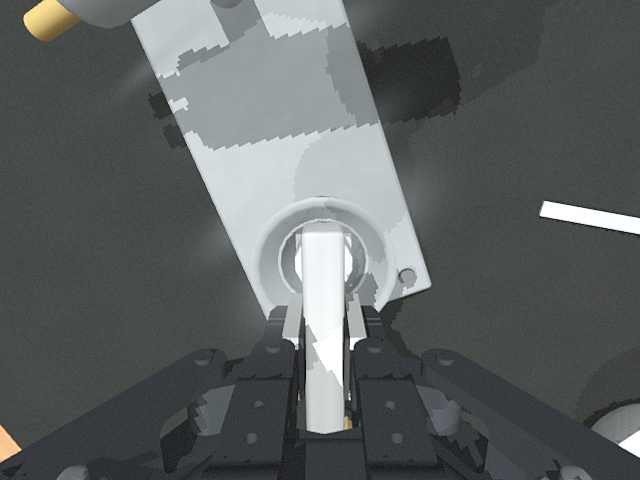

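In the wrist view the crossbar (323,320) is about 20° clockwise past the plate's long side, which matches the fork play. Torque is climbing, so it's at the stop. One more small push will confirm.

```bash
T='from h import *
o=observe();print(o["wrist_torque"],np.degrees(np.arctan2(o["tool_rot"][1][1],o["tool_rot"][0][1])))'
python3 -m creep '[{"jaw":1,"travel":[0,0,0],"roll":-0.02},{"jaw":1,"travel":[0,0,0],"roll":-0.04},{"jaw":1,"travel":[0,0,0],"roll":-0.04},{"jaw":1,"travel":[0,0,0],"roll":-0.04}]'; python3 -c "$T"
```

```text
time_s: 9.9
position: [0.5881, 0.126, 0.2976]
tool_rot: [[0.461, 0.888, 0.001], [0.888, -0.461, -0.001], [-0.0, 0.001, -1.0]]
ft_force: [-2.2, -2.5, 6.2]
grip_width: 0.012
gripper_force: 82.3
[-0.62246637  0.58157748  1.12295286] -27.425443943137154
```

Torque is 1.1 N m, well above the 0.12 N m friction: hard stop. I'll unwind slightly within the play, release and retreat straight up.

```bash
python3 -m creep '[{"jaw":1,"travel":[0,0,0],"roll":0.05},{"jaw":1,"travel":[0,0,0],"roll":0.1},{"jaw":1,"travel":[0,0,0],"roll":0.1},{"jaw":0.6,"travel":[0,0,0],"roll":0.1},{"jaw":0.3,"travel":[0,0,0],"roll":0.1},{"jaw":0,"travel":[0,0,0],"roll":0.1},{"jaw":-0.5,"travel":[0,0,0],"roll":0.1},{"jaw":-1,"travel":[0,0,0],"roll":0.1},{"jaw":-1,"travel":[0,0,0],"roll":0.1},{"jaw":-1,"travel":[0,0,0],"roll":0.1}]' 20
python3 -m creep '[{"jaw":-1,"travel":[0,0,10],"roll":0},{"jaw":-1,"travel":[0,0,30],"roll":0},{"jaw":-1,"travel":[0,0,60],"roll":0},{"jaw":-1,"travel":[0,0,95],"roll":0},{"jaw":-1,"travel":[0,0,130],"roll":0},{"jaw":-1,"travel":[-40,-40,140],"roll":0},{"jaw":-1,"travel":[-80,-75,140],"roll":0},{"jaw":-1,"travel":[-110,-100,140],"roll":0},{"jaw":-1,"travel":[-110,-100,140],"roll":0},{"jaw":-1,"travel":[-110,-100,140],"roll":0}]'
python3 - <<'E'
from h import *
im,d,K,E=cap('scene'); save('s4.png',im); c=cloud(d,K,E); z=c[...,2]
m=(z>.139)&(z<.155)&(np.hypot(c[...,0]-.588,c[...,1]-.126)<.06)
print(m.sum(),np.median(z[m]),cv2.minAreaRect((c[m][:,:2]*1000).astype(np.float32)))
E
```

```text
time_s: 10.9
position: [0.5881, 0.126, 0.297]
tool_rot: [[0.372, 0.928, -0.0], [0.928, -0.372, 0.0], [0.0, -0.0, -1.0]]
ft_force: [-0.4, -0.5, -0.2]
grip_width: 0.0853
gripper_force: 0.0
time_s: 11.9
position: [0.4776, 0.0256, 0.4382]
tool_rot: [[0.373, 0.928, 0.002], [0.928, -0.373, -0.0], [0.001, 0.002, -1.0]]
ft_force: [0.4, 0.5, -0.1]
grip_width: 0.0851
gripper_force: 0.0
1304 0.1488106151580409 ((589.4161376953125, 125.60380554199219), (80.13728332519531, 15.229089736938477), 69.0117416381836)
```

View pics/s4.png

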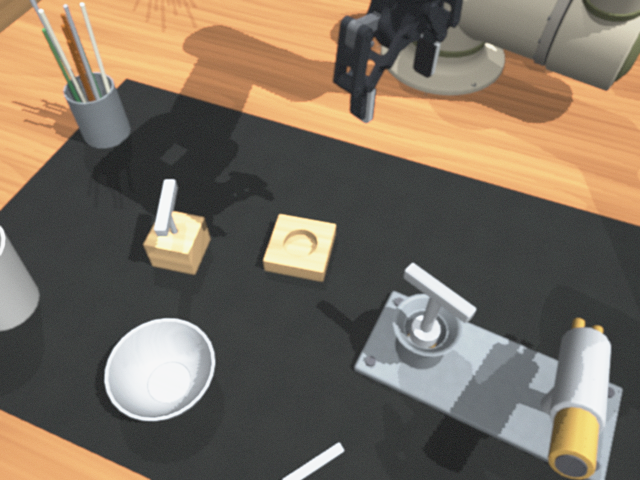

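The key stands upright in the well (crossbar at (440,290)), with its top at 149 mm as it should be when seated. Its angle is 17° past the plate axis, which is the fork play. The driver at (178,230) is untouched.

```bash
python3 -c "from rig import *; print(close_job())"
```

```text
the job is handed in; nothing more can be done
None
```

The lock is turned clockwise to its hard stop, the key is left standing fully seated in the well, the driver was not touched, and the job was handed in at about 12 s.

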